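Nip the blue vacuum valve shut and start the pump

ROBOT

A 7-joint arm with a two-finger parallel gripper is mounted at the origin on the work surface. World frame = base frame: x ahead of the robot, y to its left, z up, the work surface at z = 0. Lengths are in mm, angles in rad, forces in N, time in s.
With the tool pointing down it reaches from about 350 to 900 mm from the base axis. Payload 8.1 kg.
Tool frame: the origin (TCP) lies at the very end of the fingers, on their centre line; the grasp point (between the pads) lies 19 mm behind it; z points along the fingers, y is the line along which they close (so a half turn about z gives the same grasp; the last joint's range is limited). The gripper opens to 92 mm and grips with 3 to 60 N. Pads are 19 mm wide; open, the fingers measure 130 mm over their backs; the gripper's body (75 mm by 190 mm) begins 47 mm behind the grasp point.
Start: joints at [-1.312, 0.434, 0.025, 1.573, -0.012, 1.134, -0.075], TCP at [221.251, 584.542, 226.742] pointing down, gripper open.
Joint ranges: [-2.62, 2.62], [-0.44, 2.09], [-1.27, 1.32], [0.08, 2.57], [-1.32, 4.46], [0.12, 2], [-2.74, 2.74]. Speed limits (rad/s): [2.22, 2.22, 3.01, 3.01, 3.14, 3.14, 3.14].

INTERFACE

Orientations are given as a rotation vector (axis times angle).
In Python, from plant import bot gives the robot as it stands. Calls block until the motion is done:
- bot.movep(position, orientation): joint-space move of the TCP to a pose.
- bot.line_to(position, frame=None, rate=150, contact_N=None): straight line of the TCP; frame=None keeps the orientation; rate is the mean speed in mm/s. With contact_N (N) it stops when the force on the tool has changed by that much, and returns True; else False.
- bot.move_j(angles): joint-space move.
- bot.set_gripper(opening, strength=None): opening from 0.0 (shut) to 1.0 (fully open); strength is the grip in N (None keeps the last); returns when the fingers have stopped.
- bot.hold(seconds).
- bot.ik(position, orientation): joint angles nearest the present ones, or None.
- bot.state(): the state.
- bot.grab_frame(name): name is "scene" or "top"; returns a dict with "frame" (384x512x3 uint8, red, green, blue), "range_z" (384x512 float32, mm along the optical axis (not along the pixel's ray), 0 where there is no reading), "camera_matrix" (3x3 intrinsics, pixels), "camera_from_world" (4x4, takes a point from world to camera coordinates). Camera axes: x right, y up, looking along -z (the intrinsics and any distortion apply to the point x, -y, -z); pixel columns grow to the right and rows downward; lengths in mm; the calibration is good to about 2 mm. A picture is of the moment at which its call begins.
A pose or a line that the arm cannot do raises bot.MotionError and nothing moves.
- bot.sign_off(): hands the job in; it is judged then, once.
Trained networks look in a picture, given as the dict that the camera call returned (one of the last four; its "shot" number tells which), for a name from the list of things; names that differ only in an ending like _2 or _b are one class to them, and where a whole thing is asked for, a point or a joint stands for the part that bears it (a point fixed in the world has none). Each returns a list of dicts, best first, with "score" (0 to 1); they miss things now and then, are a little off and sometimes report something else, mostly with a low value. They report only what shows in the picture. A call takes as long as a camera call.
- bot.outline_of(picture, thing): "mask" (384x512 bool, what is visible of it) and "centre" ([column, row] in pixels, amid what is visible of it).
The state is a dict: "time_s": time; "joint_positions": joint angles; "qvel": joint speeds; "joint_efforts": joint torques, N m; "eef_pos": TCP position; "orientation": TCP orientation; "contact_force": force on the tool from outside, world axes, zero at the start; "moment": the same for the moment, N m; "finger_gap": opening from 0.0 (shut) to 1.0 (fully open); "grasp_force": force on a finger pad.
Only numpy, scipy, OpenCV 4.12 (cv2) and the standard library are available. Lean on these libraries where they do the work, as an engineer would, in place of code of your own. Each camera call takes 0.05 s, during which the arm holds its last target. There are 200 camera calls.

TASK

Turn the blue handle on the vacuum console clockwise until the valve is fully closed, and nip it up snugly on its seat (about 0.25 N m, held for a moment) without forcing it, and without brushing the grey handles beside it. Then press the green pump button fully down and let it go. Leave the grey valves and the glassware and bottles as they are.

Things in the scene. Friction and masses are not known exactly. Their poses are not given: they have to be found in the camera images.
- console: white vacuum console fixed on the bench, 130 (x) x 320 (y) x 50 mm high; origin at the centre of its underside. Four equal valves stand in a row on its top along its y axis, 70 mm apart: one blue, three grey, in any order
- blue: 46 x 46 x 6 mm aluminium flange of the blue valve, fixed on the console; origin at its underside on the valve's axis (50 mm above the bench), z up. Open: handle along the flange's x axis; closed: about along its y axis (red marks). The seat is worn: the real stop lies up to 0.3 rad before or past that line and must be felt: resistance rises steeply there
- blue_grip (a point): point to grip on the blue handle's vertical axis, turning with it. The handle is a bar 36 mm long (this x axis), 12 thick (y), 32 tall: top 10 mm above this point, foot 22 mm below, on a 30 mm brass collar. Clockwise from above closes it, 1.0 to 1.4 rad from start to stop, friction 0.04 N m; it stays where left. White dash on top at its -x end
- blue_mount (a joint): twist of the blue valve's brass collar in its rubber seal in the flange (rad, positive clockwise from above), 0 when no torque is on the handle; a spring of 8 N m per rad, so it shows the torque on the seat: nipped up from 0.015 rad (0.12 N m), forced above 0.05 rad (0.4 N m)
- start_top (a point): centre of the top face of the round green pump button, 28 mm across, which is pressed straight down; travel 6 mm, fully down at 5 N, springs back
- start (a joint): travel of the green button (m), 0 released, 0.006 fully down
- pump: black pump switch box, 90 x 80 x 45 mm, fixed on the bench at the right end of the console (-y side), the green button in the middle of its top; origin at the centre of its underside
- amber_mid (a point): loose amber glass bottle with a black cap, 60 mm across, 110 mm tall; point half-way up on its axis, z up
- beaker_mid (a point): loose glass beaker, 72 mm across the rim, 85 mm tall; point half-way up on its axis, z up
- sample_mid (a point): loose clear sample bottle with a white cap, 48 mm across, 100 mm tall; point half-way up on its axis, z up
- grey1: valve with a grey handle, otherwise of the same build and size as the blue one, in any place of the row; origin at the centre of its flange's underside on its axis; its handle turns easily and may stand at any angle; leave alone
- grey2: valve with a grey handle, otherwise of the same build and size as the blue one, in any place of the row; origin at the centre of its flange's underside on its axis; its handle turns easily and may stand at any angle; leave alone
- grey3: valve with a grey handle, otherwise of the same build and size as the blue one, in any place of the row; origin at the centre of its flange's underside on its axis; its handle turns easily and may stand at any angle; leave alone

How it is judged (in metres and radians):
On the way, in this order (a step that is already met when the one before it is completed fails the run):
1. the blue valve is closed and nipped up: handle within 0.5 rad of its closed line, with at least 0.12 N m on the seat (collar twist above 0.015 rad) for 0.2 s (angle between the x axis of blue_grip and the y axis of blue, either way round below 0.5 rad and value of joint blue_mount above 0.015 rad), for 0.2 s.
2. the pump button is pressed at least 4.5 mm down (value of joint start above 0.0045 m), for 0.05 s.
At the end, for the whole second after the job is handed in: The blue handle is left within 0.5 rad of its closed line with its collar untwisted (within 0.012 rad), the pump button is released (under 2 mm), and the three loose vessels are within 20 mm of where they stood (angle between the x axis of blue_grip and the y axis of blue, either way round below 0.5 rad and value of joint blue_mount between -0.012 and 0.012 rad and value of joint start below 0.002 m and distance of each of amber_mid, beaker_mid, sample_mid from where it was at the start of the episode below 0.02 m); the robot touches nothing.
It fails at once if the blue valve is forced: collar twist over 0.05 rad (0.4 N m) either way (value of joint blue_mount above 0.05 rad or value of joint blue_mount below -0.05 rad).
It fails at once if a grey valve is brushed: over 1 N from the robot (contact force between any of the fingers, the arm and grey1 above 1 N or contact force between any of the fingers, the arm and grey2 above 1 N or contact force between any of the fingers, the arm and grey3 above 1 N).
It fails at once if the pump button is pressed (over 3 mm) while the blue valve is not closed (value of joint start above 0.003 m and not (angle between the x axis of blue_grip and the y axis of blue, either way round below 0.5 rad)).
It fails at once if a bottle or the beaker is tipped over 0.3 rad or moved over 20 mm (angle between any of amber_mid, beaker_mid, sample_mid's own z axis and vertical above 0.3 rad or distance of any of amber_mid, beaker_mid, sample_mid from where it was at the start of the episode above 0.02 m).
It also fails if it takes over 72 s, if anything falls off the work surface, if the arm or the gripper's body presses on something with over 40 N, if the wrist force passes 120 N, or if a joint passes its speed limit or range.

## Working session

There is one attempt and no reset: what is moved stays moved. The work goes in short steps, each a Python script; the robot and the scene stay as the last script left them, time stands still between calls to the robot, and variables do not carry over. Pictures are saved under pics/ and viewed, at most 10 in all, crops included, and the job is handed in when it is done.

```bash
mkdir -p pics; ls; cat > h.py <<'E'
import numpy as np, cv2
from plant import bot
def world(p,uv,z=None):
    """pixels (N,2) -> world points, by depth or (z given) on plane z"""
    K=p["camera_matrix"];T=np.linalg.inv(p["camera_from_world"]);uv=np.atleast_2d(uv).astype(float)
    r=np.c_[(uv-K[[0,1],2][None] if False else uv-np.array([K[0,2],K[1,2]]))/[K[0,0],K[1,1]],np.ones(len(uv))]*[1,-1,-1]
    if z is None:
        d=p["range_z"][uv[:,1].astype(int),uv[:,0].astype(int)][:,None]; return (r*d)@T[:3,:3].T+T[:3,3]
    d=r@T[:3,:3].T; o=T[:3,3]; return o+d*((z-o[2])/d[:,2])[:,None]
E
python3 - <<'E'
from h import *
for n in("scene","top"):
    p=bot.grab_frame(n);cv2.imwrite(f"pics/{n}0.png",p["frame"][...,::-1])
    T=np.linalg.inv(p["camera_from_world"]);print(n,T.round(2).tolist(),p["camera_matrix"].round(1).tolist(),[k for k in p])
    for t in("console","blue","blue_grip","start_top","pump","amber_mid","beaker_mid","sample_mid","grey1"):
        for o in bot.outline_of(p,t)[:4]:
            m=o["mask"];v,u=np.nonzero(m&(p["range_z"]>0))
            if len(v)==0: continue
            w=world(p,np.c_[u,v]);print(t,round(o["score"],2),np.round(o["centre"]),m.sum(),np.median(w,0).round(1),np.percentile(w,2,0).round(),np.percentile(w,98,0).round())
print(bot.state())
E
```

```text
pics
scene [[-0.57, -0.56, 0.6, 1086.98], [0.82, -0.39, 0.41, 392.46], [0.01, 0.73, 0.69, 642.67], [0.0, 0.0, 0.0, 1.0]] [[364.5, 0.0, 251.9], [0.0, 364.5, 189.4], [0.0, 0.0, 1.0]] ['frame', 'range_z', 'camera_matrix', 'camera_from_world', 'shot']
console 0.69 [276. 191.] 4677 [547.7  88.7  49.6] [439. -99.   4.] [585. 210.  53.]
console 0.42 [187. 157.] 1139 [ 555.1 -172.3   43.2] [ 495. -226.    0.] [ 584. -149.   67.]
blue 0.9 [311. 189.] 390 [503.9 156.2  67.7] [478. 132.  52.] [517. 175. 105.]
blue_grip 0.56 [311. 181.] 206 [499.  155.2  91.6] [481. 143.  70.] [512. 163. 105.]
start_top 0.54 [188. 147.] 82 [ 541.  -186.4   65.9] [ 527. -200.   57.] [ 550. -177.   69.]
pump 0.63 [189. 159.] 1100 [ 555.5 -172.9   43.5] [ 497. -226.    4.] [ 584. -149.   67.]
amber_mid 0.56 [261. 224.] 1103 [652.3 121.9  66.2] [618.  86.   0.] [667. 142. 111.]
beaker_mid 0.73 [196. 202.] 1195 [686.4 -27.4  58.3] [650. -64.   5.] [716.   2.  86.]
sample_mid 0.59 [186. 144.] 109 [ 540.4 -187.1   64.2] [ 504. -227.   44.] [ 552. -176.   69.]
sample_mid 0.58 [352. 217.] 775 [522.7 273.6  57.6] [485. 24
[... 1808 characters left out ...]
int_positions': array([-1.31158089,  0.43447981,  0.02500752,  1.57319888, -0.01159753,
        1.13398356, -0.07507476]), 'qvel': array([-0.00023581, -0.00075246,  0.00068097, -0.00046651, -0.00120484,
        0.00089688,  0.00265478]), 'joint_efforts': array([ 4.93510797e-04, -6.67677069e+01,  9.83916186e-01, -3.14817560e+01,
       -6.09422824e-02,  3.23782617e-02,  1.80391339e-05]), 'eef_pos': array([221.26976716, 584.54351218, 226.75491398]), 'orientation': array([5.65339995e-01, 3.09028149e+00, 1.15387128e-04]), 'contact_force': array([ 0.07001298, -1.09468783,  0.24208748]), 'moment': array([-0.01053802, -0.00923614,  0.00051961]), 'grasp_force': 0.0, 'finger_gap': 0.9950046276986741}
```

```bash
python3 - <<'E'
from h import *
p=bot.grab_frame("top")
c=p["frame"][190:290,140:420,::-1];a=cv2.resize(c,None,fx=2.8,fy=2.8,interpolation=cv2.INTER_CUBIC)
q=bot.grab_frame("scene");b=cv2.resize(q["frame"][110:250,160:400,::-1],(784,310))
cv2.imwrite("pics/a.png",np.vstack([a,b[:310]]))
# top faces of the four bars, and flange orientation
for n,P in(("top",p),("scene",q)):
    v,u=np.nonzero(P["range_z"]>0);w=world(P,np.c_[u,v])
    for y0,x0 in((153,491),(84,499),(15,507),(-55,515)):
        s=(abs(w[:,2]-104)<4)&(abs(w[:,1]-y0)<30)&(abs(w[:,0]-x0)<30);f=w[s]
        (cx,cy),(sx,sy),an=cv2.minAreaRect(f[:,:2].astype(np.float32))
        print(n,s.sum(),f.mean(0).round(1),np.round([cx,cy,sx,sy,an],1))
    s=(abs(w[:,2]-50)<2)&(abs(w[:,0]-505)<95)&(abs(w[:,1]-50)<180);print("console",cv2.minAreaRect(w[s][:,:2].astype(np.float32)))
    f=w[(abs(w[:,2]-67)<3)&(np.hypot(w[:,0]-537,w[:,1]+188)<20)];print("btn",len(f),f.mean(0),cv2.minEnclosingCircle(f[:,:2].astype(np.float32)))
E
```

```text
top 123 [491.8 152.4 104.4] [491.7 152.6  11.8  35.7  66.8]
top 124 [499.3  83.1 104.3] [499.1  83.3  11.9  35.4  75. ]
top 122 [506.2  13.9 104.4] [506.2  13.7  11.9  35.8  47.7]
top 124 [513.8 -55.7 104.3] [513.5 -55.7  11.8  35.4  57.9]
console ((502.71240234375, 48.292022705078125), (129.52642822265625, 318.8951416015625), 5.877807140350342)
btn 151 [ 536.04844959 -188.73967444   67.14391987] ((535.9424438476562, -189.18341064453125), 13.485698699951172)
scene 66 [495.4 153.2 103.4] [494.7 152.9  12.3  34.7  68.7]
scene 61 [503.2  83.9 103.7] [502.4  82.8  11.7  34.6  75.1]
scene 62 [510.2  14.3 103.4] [509.3  13.3  13.9  34.7  42.3]
scene 58 [516.5 -55.4 103. ] [515.4 -56.5  14.2  35.5  56.5]
console ((505.3776550292969, 49.28227233886719), (131.44186401367188, 318.2282409667969), 6.390295028686523)
btn 57 [ 538.89195224 -188.5012402    66.70339051] ((538.1156005859375, -188.96502685546875), 13.783243179321289)
```

View pics/a.png

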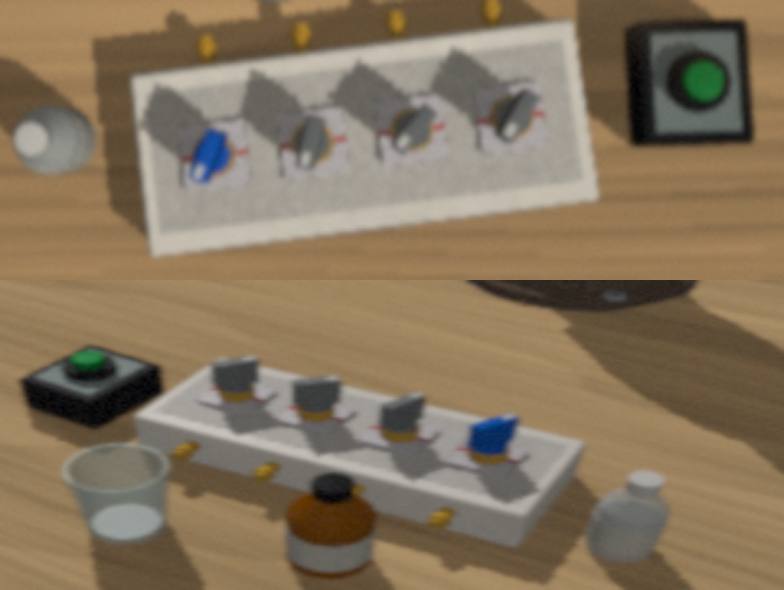

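The blue valve is the leftmost of the row (crop about (210,155)), with its white dash at the lower-left end. So handle x points about -23° in world, and closed is about -84°, clockwise. The green button is at about (536.5,-189,67), and nothing stands in the way above z = 112 mm.

```bash
cat >> h.py <<'E'
from scipy.spatial.transform import Rotation as Ro
def down(phi):
    c,s=np.cos(phi),np.sin(phi); return Ro.from_matrix(np.array([[-s,c,0],[c,s,0],[0,0,-1.]])).as_rotvec()
def show(t=""):
    s=bot.state();print(t,round(s["time_s"],2),"p",s["eef_pos"].round(1),"f",s["contact_force"].round(2),"m",s["moment"].round(3),"gap",round(s["finger_gap"]*92,1),round(s["grasp_force"],1),"q7",round(s["joint_positions"][6],3));return s
E
python3 - <<'E'
from h import *
P=[493,152.7,190];best=None
for ph in(np.radians(66.8),np.radians(246.8)):
    a=bot.ik(P,down(ph));b=bot.ik([P[0],P[1],78],down(ph-.7));c=bot.ik([P[0],P[1],78],down(ph-1.5))
    print(ph,*[None if i is None else i.round(2) for i in(a,b,c)])
    if a is not None and c is not None and (best is None or max(abs(a[6]),abs(c[6]))<best[0]): best=(max(abs(a[6]),abs(c[6])),ph)
ph=best[1];print("use",ph)
bot.set_gripper(.45,20);bot.movep(P,down(ph));show("above")
print(bot.line_to([P[0],P[1],78],rate=80,contact_N=4));show("down")
E
```

```text
1.165879940332212 [-0.65  0.3   0.31  1.9  -0.11  0.96  0.88] [-0.68  0.46  0.37  2.02 -0.25  0.7   0.31] [-0.79  0.48  0.52  2.03 -0.35  0.72 -0.38]
4.3074725939220055 [-1.22  0.49  1.17  1.94 -0.52  1.06 -1.8 ] [-1.15  0.72  1.15  2.06 -0.84  0.94 -2.21] [-0.3   0.45 -0.14  1.99  0.09  0.71  2.31]
use 1.165879940332212
above 3.91 p [492.9 154.  190. ] f [ 0.44 -0.53 -0.29] m [-0.045  0.018 -0.   ] gap 41.5 0.0 q7 0.879
False
down 5.46 p [493.3 152.8  78.4] f [-0.8   0.37  0.81] m [-0.067  0.01  -0.017] gap 41.4 0.0 q7 0.942
```

```bash
python3 - <<'E'
from h import *
bot.hold(.3);show("pre");bot.set_gripper(0,15);bot.hold(.3);s=show("grip")
q=s["joint_positions"].copy()
for i in range(8):
    q[6]-=.05;bot.move_j(q);s=show(i)
    if abs(s["moment"][2])>.2 or np.linalg.norm(s["contact_force"][:2])>12: break
E
```

```text
pre 5.76 p [493.1 152.8  78.2] f [ 0.35 -0.13  0.28] m [-0.025  0.04   0.009] gap 41.2 0.0 q7 0.942
grip 6.63 p [493.  152.6  78. ] f [-0.34 -0.2   0.59] m [-0.126  0.073  0.039] gap 12.2 15.0 q7 0.942
0 6.88 p [492.9 152.6  78. ] f [ 0.09 -0.43  0.35] m [-0.205  0.045 -0.007] gap 11.8 15.0 q7 0.893
1 7.13 p [492.9 152.6  78. ] f [-0.37 -0.96 -0.27] m [-0.246  0.106 -0.033] gap 11.8 15.0 q7 0.844
2 7.38 p [492.9 152.5  78. ] f [-0.82 -1.19  0.61] m [-0.285  0.1    0.012] gap 11.9 15.0 q7 0.795
3 7.63 p [492.9 152.5  78. ] f [-1.04 -2.26  1.22] m [-0.347  0.127 -0.049] gap 11.8 15.0 q7 0.745
4 7.88 p [492.9 152.5  78. ] f [-0.43 -2.58  1.31] m [-0.5    0.133  0.022] gap 11.9 15.0 q7 0.695
5 8.13 p [492.8 152.4  78. ] f [-0.09 -1.94  1.07] m [-0.612  0.229  0.019] gap 11.4 15.0 q7 0.645
6 8.38 p [492.8 152.4  78. ] f [-0.52 -2.96  0.45] m [-0.673  0.333  0.   ] gap 11.8 15.0 q7 0.595
7 8.63 p [492.8 152.4  78. ] f [-2.28 -2.86  1.97] m [-0.83   0.381  0.054] gap 12.0 15.0 q7 0.545
```

```bash
cat >> h.py <<'E'
def mz(n=8):
    v=[]
    for _ in range(n):
        s=bot.state();v.append(np.r_[s["contact_force"],s["moment"][2]]);bot.hold(.02)
    return np.mean(v,0).round(3)
E
python3 - <<'E'
from h import *
q=bot.state()["joint_positions"].copy();q[6]=.545
for i in range(60):
    q[6]-=.05 if q[6]>.02 else .015;bot.move_j(q);m=mz(4 if q[6]>.02 else 8);print(round(q[6],3),m)
    if m[3]>.1 or np.linalg.norm(m[:2])>9: break
show()
E
```

```text
0.495 [-1.474 -2.794  1.768  0.006]
0.445 [-1.563 -2.65   2.17  -0.015]
0.395 [-2.543 -3.705  2.257 -0.011]
0.345 [-2.557 -3.227  2.512  0.016]
0.295 [-2.63  -3.993  2.972 -0.016]
0.245 [-2.892 -3.914  3.465  0.023]
0.195 [-3.392e+00 -3.694e+00  3.419e+00 -2.000e-03]
0.145 [-3.246 -3.969  3.43   0.008]
0.095 [-3.026 -4.303  3.691  0.037]
0.045 [-3.288 -4.096  3.64  -0.025]
-0.005 [-3.458e+00 -4.320e+00  3.812e+00  4.000e-03]
-0.02 [-3.544 -4.26   3.984  0.032]
-0.035 [-3.454 -4.227  3.924  0.038]
-0.05 [-3.86  -4.268  4.003  0.031]
-0.065 [-3.377 -4.015  4.149  0.033]
-0.08 [-3.719 -4.137  4.24   0.042]
-0.095 [-3.895 -4.305  4.408  0.045]
-0.11 [-3.734 -4.085  4.353  0.028]
-0.125 [-3.717 -4.434  4.352  0.037]
-0.14 [-3.898 -4.306  4.338  0.038]
-0.155 [-3.767 -4.497  4.613  0.02 ]
-0.17 [-4.27  -4.021  4.634  0.03 ]
-0.185 [-4.044 -4.153  4.257  0.023]
-0.2 [-3.902 -4.476  4.565  0.016]
-0.215 [-3.913 -4.106  4.752  0.037]
-0.23 [-4.066 -4.206  4.701  0.048]
-0.245 [-4.107 -4.177  4.694  0.015]
-0.26 [-4.45  -3.998  4.704  0.032]
-0.275 [-3.833 -4.711  4.571  0.017]
-0.29 [-4.008 -4.726  4.897  0.062]
-0.305 [-4.432 -3.787  4.887  0.137]
 19.85 p [492.3 152.3  77.9] f [-4.48 -3.74  5.31] m [-1.042  1.024  0.143] gap 11.9 15.0 q7 -0.303
```

```bash
python3 - <<'E'
from h import *
q=bot.state()["joint_positions"].copy();q0=q[6]=-.305
for i in range(8):
    q[6]-=.005;bot.move_j(q);m=mz(10);print(round(q[6],3),m)
    if m[3]>.225: break
bot.hold(.3);print(mz(15))
while q[6]<-.285: q[6]+=.01;bot.move_j(q)
print("relaxed",round(q[6],3),mz(15))
E
```

```text
-0.31 [-3.286 -3.608  3.542  0.174]
-0.315 [-3.45  -3.882  4.244  0.191]
-0.32 [-3.309 -4.012  4.292  0.213]
-0.325 [-3.063 -3.665  4.295  0.228]
[-3.294 -3.852  4.201  0.236]
relaxed -0.285 [-3.407 -3.741  4.39   0.039]
```

```bash
python3 - <<'E'
from h import *
bot.set_gripper(.45);show("open");p=bot.state()["eef_pos"]
bot.line_to([p[0],p[1],200],rate=150)
bot.set_gripper(0,15)
B=[537,-189,150];bot.movep(B,down(0) if bot.ik(B,down(0)) is not None else down(np.pi/2));show("above btn")
bot.hold(.3)
P=bot.grab_frame("top");v,u=np.nonzero(P["range_z"]>0);w=world(P,np.c_[u,v])
for y0,x0 in((153,491),(84,499),(15,507),(-55,515)):
    f=w[(abs(w[:,2]-104)<4)&(abs(w[:,1]-y0)<30)&(abs(w[:,0]-x0)<30)]
    print(len(f),np.round(cv2.minAreaRect(f[:,:2].astype(np.float32))[1:][0],1),cv2.minAreaRect(f[:,:2].astype(np.float32))[2])
print(bot.line_to([537,-189,73],rate=100,contact_N=5));show("near")
E
```

```text
open 24.0 p [492.4 152.3  77.9] f [-0.31 -0.82  0.06] m [-0.1    0.05   0.028] gap 41.3 0.0 q7 -0.285
above btn 27.08 p [ 537.5 -187.3  150. ] f [ 0.15 -0.03 -0.66] m [-0.03   0.084  0.068] gap 0.5 0.0 q7 0.465
114 [35.6  9.3] 88.7574462890625
124 [11.8 35.5] 74.32270050048828
122 [11.8 35.6] 47.64622116088867
125 [11.8 35.8] 57.81184387207031
False
near 28.35 p [ 537.4 -189.2   73.5] f [-0.4  -0.71  0.12] m [-0.13   0.037  0.025] gap 0.4 0.0 q7 0.515
```

```bash
python3 - <<'E'
from h import *
for z in (66,63,61,60,59,58):
    c=bot.line_to([537,-189,z],rate=20);m=mz(6);s=show(z);print(m)
    if m[2]>7: break
bot.hold(.2)
bot.line_to([537,-189,170],rate=100);bot.hold(.5);show("up")
P=bot.grab_frame("top");cv2.imwrite("pics/end.png",P["frame"][...,::-1])
E
```

```text
66 28.95 p [ 537.4 -189.    66.2] f [1.13 0.6  1.86] m [-0.135 -0.228 -0.022] gap 0.5 1.0 q7 0.52
[ 1.271 -0.193  1.974 -0.009]
63 29.35 p [ 537.3 -189.1   63.2] f [1.59 0.73 3.3 ] m [-0.08  -0.378  0.049] gap 0.5 1.9 q7 0.522
[1.694 0.301 4.257 0.015]
61 29.7 p [ 537.3 -189.1   61.3] f [2.12 0.67 6.82] m [ 0.037 -0.172  0.038] gap 0.6 3.5 q7 0.524
[1.108 0.265 7.27  0.009]
up 31.64 p [ 537.  -189.   169.9] f [-0.55  0.53  0.55] m [-0.117  0.035 -0.014] gap 0.6 0.0 q7 0.454
```

View pics/end.png

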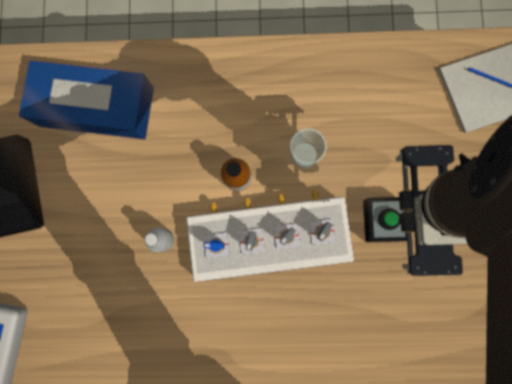

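The picture shows the blue handle (215,245) along its red marks. The greys, bottles and beaker are unmoved, and the button (391,218) is free. I'll press it once more, a little firmer, to be sure it bottoms out, then hand in.

```bash
python3 - <<'E'
from h import *
bot.line_to([537,-189,72],rate=120)
bot.line_to([537,-189,58],rate=20,contact_N=12);bot.hold(.2);show("press")
bot.line_to([537,-189,170],rate=100);bot.hold(.5);show("up")
print(bot.sign_off())
E
```

```text
press 33.43 p [ 537.5 -189.1   61.3] f [-3.22 -0.27 10.84] m [ 0.177  0.518 -0.005] gap 0.4 5.2 q7 0.525
up 35.17 p [ 537.  -189.   169.9] f [0.79 0.15 0.44] m [-0.113  0.034 -0.001] gap 0.7 0.0 q7 0.456
the job is handed in; nothing more can be done
None
```

The job is handed in at 35 s of the 72 s allowed (no verdict was returned): the blue valve is closed and nipped up at about 0.23 N m, then released; the green button was pressed fully down twice (the second to be sure) and let go; and the grey valves, bottles and beaker look unmoved in the camera view.

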